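Clip the key paddle back on the counter's snap hook

TASK

A customer has brought back the yellow key paddle: put it away on the snap hook that stands on the counter. Push the paddle's wire eye down over the hook's nose and against the sprung gate until its end bar has passed inside and the gate has snapped shut above it, then let go so that the paddle hangs from the closed hook; it may still swing a little. Leave the green paddle where it lies.

Things in the scene. Friction and masses are not known exactly. Their poses are not given: they have to be found in the camera images.
- yellow_key: Yellow block 78x30x20 with a rigid closed wire eye on one end, lying flat, eye away from the robot. Origin: middle of the eye's end bar, 10 over the counter. x: from block out through the eye; z up as it lies. Wire 5 thick in the plane z=0, hole 46 (x) by 40 (y), end bar along y at x=0. Block spans x -127 to -49, y +-15, z +-10; grip across y at x=-90. About 45 g. All mm.
- green_key: A second paddle, the same in shape, size and frame but green. Leave it where it lies.
- hook_stand: Fixed brass hook. Origin: centre of its 90 wide base, on the counter; z up; x from nose back to post; hook in plane y=0. Post 14 thick at x=0, 241 high. A bar 8 thick, top 158 high, runs from it to -x and bends up as the nose: x=-56, 8 thick, tip 223 high. Throat x -52 to -7. Eye goes level over the nose, its x along this x, end bar at x=-35 (+-10), down to bar height 167. All mm.
- gate (a joint): Hook's gate: steel finger 41 mm long, 6 thick, hinged by the post (hook frame x=-10, height 215), reaching level to the inside of the nose. 0 = shut (as found); up to 1.4 rad as its free end is pushed down into the throat (1 to 3 N at the eye's end bar; the paddle's weight is too little). A spring shuts it; above a bar at height 167 it closes freely. Never opens upward.
Things that resemble listed ones, but are neither listed nor needed, are in the scene too. Of the things shaped like the yellow_key, the yellow one is meant.

How it is judged:
By the outcome, as a careful person would: the job done as asked, in the order asked, and still so for the second after the job is handed in, with the robot touching nothing.
It also fails if it takes over 48 s, if anything falls off the work surface, if the arm or the gripper's body presses on something with over 40 N, if the wrist force passes 120 N, or if a joint passes its speed limit or range.

ROBOT

A 6-joint arm with a two-finger parallel gripper is mounted at the origin on a cart in front of the work surface, level with it; the furniture and walls round the work are solid. World frame = base frame: x ahead of the robot, y to its left, z up, the work surface at z = 0. Lengths are in m, angles in rad, forces in N, time in s.
With the tool pointing down it reaches from about 0.375 to 0.925 m from the base axis. Payload 5.7 kg.
Tool frame: the origin (TCP) lies on the mounting face of the last link; the fingertips stand tips_ahead ahead of it and the grasp point (between the pads) lies 163 mm ahead of it (tips_ahead is the distance from the TCP to the fingertips, in m); z points along the fingers, y is the direction in which the jaws open and shut (so a half turn about z gives the same grasp; the last joint's range is limited). The gripper opens to 88 mm and grips with 3 to 60 N. Pads are 20 mm wide; open, the fingers measure 115 mm over their backs; the gripper's body (75 mm by 178 mm) begins 61 mm behind the grasp point.
Start: joints at [-1.323, 0.359, 1.51, -0, 1.272, -0.115], TCP at [0.213, -0.561, 0.405] pointing down, gripper open.
Joint ranges: [-2.97, 2.97], [-1.01, 2.36], [0.21, 2.38], [-0.96, 4.11], [0.2, 2.71], [-2.98, 2.98]. Speed limits (rad/s): [2.39, 2.39, 3.14, 3.14, 3.14, 3.14].

INTERFACE

Orientations are given as a 3x3 rotation matrix whose columns are the frame's x, y, z axes.
In Python, from station import get_state, camera, camera_info, hand_in, tips_ahead gives the robot as it stands.
- The arm moves only by the tool arm_command, never from a script. Its argument "steps" is a list of rows, each an object with "slide": the shift along the world's x, y, z in m, a list of three; "twist": the turn about the world's z in rad. A call has 1 to 20 rows; each row is the pose to reach, as a shift and turn from the pose commanded when the call began; what a row does not reach only later rows make up. A row lasts 1/10 s, in which the tool goes at most 50 mm and 8.59 degrees, less where a joint would pass 70% of its speed; a pose out of reach is approached as far as the arm can. A call with a gripper value outside its range is refused whole. "gripper" is the finger opening in m, from 0 to 0.0878, set as the call begins (left out, the last holds). The fingers move at their own pace and stop on an object; "squeeze" is the grip in N (left out, the last holds). Time passes only in rows, so rows that repeat a pose let the fingers close. It gives the time, the measured TCP pose, the force and the opening at its end, in the units of the state.
- get_state(): the state, without advancing time (a new reading comes with each control period).
- camera(name): name is "scene" or "top" or "wrist"; returns the picture (384x512x3 uint8, blue, green, red); there is no depth.
- camera_info(name): a dict with "K" (3x3 intrinsics, pixels), "view" (4x4, takes a point from world to camera coordinates); the wrist camera has in their place "hand_eye" (4x4, takes a point from camera to tool coordinates, whose origin is the TCP and whose axes are the flange's). Camera axes: x right, y down, z forward; pixel columns grow to the right and rows downward; lengths in m; the calibration is good to about 2 mm. A picture is of the moment at which its call begins: read the wrist's pose just before it. camera_info takes no time and is no camera call.
- hand_in(): hands the job in, once; it reports no verdict.
The state is a dict: "clock": time; "qpos": joint angles; "qvel": joint speeds; "joint_efforts": joint torques, N m; "tool_pos": TCP position; "eef_rot": TCP orientation; "ft_force": force on the tool from outside, world axes, zero at the start; "torque": the same for the moment, N m; "finger_gap": opening from 0.0 (shut) to 1.0 (fully open).
Only numpy, scipy, OpenCV 4.12 (cv2) and the standard library are available. Lean on these libraries where they do the work, as an engineer would, in place of code of your own. Each camera call takes 0.05 s, during which the arm holds its last target.

## Working session

There is one attempt and no reset: what is moved stays moved. The work goes in short steps, Python scripts to look and compute and a tool call to move; the robot and the scene stay as the last step left them, time stands still between calls to the robot, and variables do not carry over. Pictures are saved under pics/ and viewed, and the job is handed in when it is done.

Besides the shell and the picture viewer there is one more tool, called after "Request:" by a JSON object that holds its "method" and its "body", one argument or row to a line. arm_command: Moves the arm, as the interface text tells. Its arguments: {"type":"object","properties":{"steps":{"type":"array","items":{"type":"object","properties":{"slide":{"type":"array","items":{"type":"number"}},"twist":{"type":"number"}}}},"gripper":{"type":"number"},"squeeze":{"type":"number"}},"required":["steps"]}

```bash
mkdir -p pics; python3 - <<'E'
from station import *
import cv2,numpy as np
np.set_printoptions(precision=4,suppress=True)
s=get_state();print(s, tips_ahead if not callable(tips_ahead) else tips_ahead())
for n in("scene","top","wrist"):
    im=camera(n);cv2.imwrite(f"pics/{n}0.png",im);print(n,camera_info(n))
E
```

```text
{'clock': 0.0, 'qpos': array([-1.3231,  0.3595,  1.5114, -0.    ,  1.2725, -0.1151]), 'qvel': array([ 0.0001,  0.0012,  0.001 ,  0.0004, -0.0003, -0.0016]), 'joint_efforts': array([  0.0005, -51.5373, -27.0721,   0.0673,   0.035 ,  -0.0001]), 'tool_pos': array([ 0.2128, -0.5606,  0.4038]), 'eef_rot': array([[ 0.9349,  0.3549, -0.0005],
       [ 0.3549, -0.9349,  0.0018],
       [ 0.0002, -0.0019, -1.    ]]), 'ft_force': array([ 0.504 ,  0.6557, -0.3496]), 'torque': array([-0.0041,  0.001 ,  0.0592]), 'finger_gap': 0.9976107872470992} 0.182
scene {'K': array([[412.8388,   0.    , 256.0411],
       [  0.    , 412.8388, 188.0032],
       [  0.    ,   0.    ,   1.    ]]), 'view': array([[-0.6649, -0.7469, -0.0068,  0.588 ],
       [-0.5201,  0.4696, -0.7134,  0.3356],
       [ 0.536 , -0.4708, -0.7007,  0.703 ],
       [ 0.    ,  0.    ,  0.    ,  1.    ]])}
top {'K': array([[412.1839,   0.    , 262.6537],
       [  0.    , 412.1839, 189.5732],
       [  0.    ,   0.    ,   1.    ]]), 'view': array([[ 0.0111, -0.9993, -0.0367,  0.2039],
       [-0.9939, -0.007 , -0.1096,  0.6629],
       [ 0.1093,  0.0377, -0.9933,  0.9002],
       [ 0.    ,  0.    ,  0.    ,  1.    ]])}
wrist {'K': array([[320.7596,   0.    , 258.4409],
       [  0.    , 320.7596, 186.7735],
       [  0.    ,   0.    ,   1.    ]]), 'hand_eye': array([[ 0.0004, -0.9645, -0.2639,  0.0719],
       [ 1.    ,  0.0003,  0.0004, -0.0008],
       [-0.0003, -0.2639,  0.9645,  0.0203],
       [ 0.    ,  0.    ,  0.    ,  1.    ]])}
```

View pics/scene0.png

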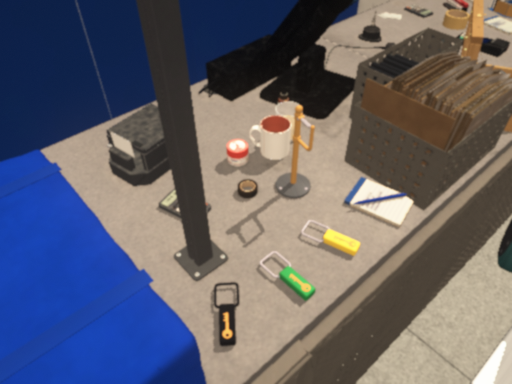

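View pics/top0.png

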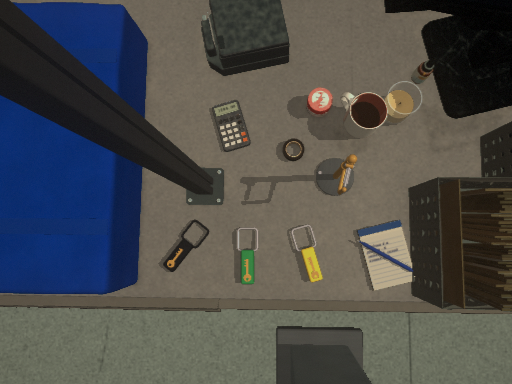

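View pics/wrist0.png

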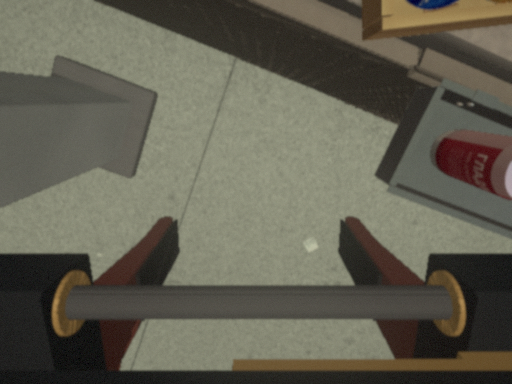

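```bash
cat > h.py <<'E'
from station import *
import cv2,numpy as np
np.set_printoptions(precision=4,suppress=True)
def ray(n,uv):
    c=camera_info(n);V=c["view"];R=V[:3,:3];o=-R.T@V[:3,3]
    d=R.T@np.linalg.inv(c["K"])@np.array([uv[0],uv[1],1.]);return o,d/np.linalg.norm(d)
def onz(n,uv,z):
    o,d=ray(n,uv);return o+d*(z-o[2])/d[2]
def tri(a,ua,b,ub):
    o1,d1=ray(a,ua);o2,d2=ray(b,ub)
    s=np.linalg.lstsq(np.c_[d1,-d2],o2-o1,rcond=None)[0]
    p,q=o1+s[0]*d1,o2+s[1]*d2
    return (p+q)/2,np.linalg.norm(p-q)
def px(n,P):
    c=camera_info(n);p=c["K"]@(c["view"]@np.r_[P,1])[:3];return p[:2]/p[2]
E
python3 - <<'E'
from h import *
a=cv2.imread("pics/top0.png");b=cv2.imread("pics/scene0.png")
cv2.imwrite("pics/zt.png",cv2.resize(a[130:300,230:380],None,fx=4.5/1.3,fy=4.5/1.3,interpolation=cv2.INTER_CUBIC))
cv2.imwrite("pics/zs.png",cv2.resize(b[90:270,230:380],None,fx=3.3,fy=3.3,interpolation=cv2.INTER_CUBIC))
for n,im in(("top",a),("scene",b)):
    hsv=cv2.cvtColor(im,cv2.COLOR_BGR2HSV)
    m=cv2.inRange(hsv,(22,140,120),(35,255,255))
    cs,_=cv2.findContours(m,0,2)
    for c in cs:
        if cv2.contourArea(c)>150:print(n,cv2.contourArea(c),cv2.minAreaRect(c), onz(n,cv2.minAreaRect(c)[0],.018))
E
```

```text
top 391.5 ((311.648681640625, 264.10809326171875), (34.261009216308594, 12.939779281616211), 72.89727020263672) [0.4933 0.097  0.018 ]
scene 342.5 ((341.0322265625, 240.53948974609375), (36.43125915527344, 10.806269645690918), 24.227745056152344) [0.4902 0.1011 0.018 ]
```

View pics/zt.png

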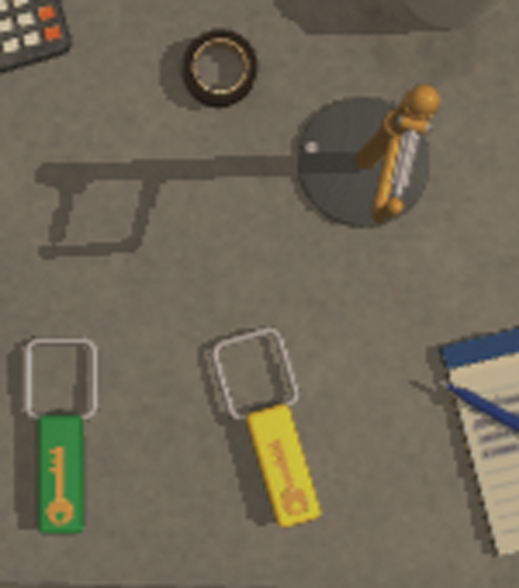

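View pics/zs.png

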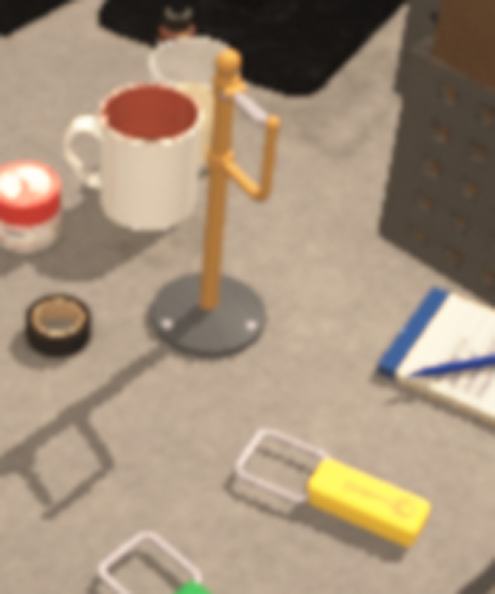

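```bash
python3 - <<'E'
from h import *
zt=lambda u,v:(230+(u+.5)/3.4615-.5,130+(v+.5)/3.4615-.5)
zs=lambda u,v:(230+(u+.5)/3.3-.5,90+(v+.5)/3.3-.5)
ball,e1=tri("top",zt(424,100),"scene",zs(229,62));print("ball",ball,e1)
tip,e2=tri("top",zt(391,207),"scene",zs(272,121));print("tip",tip,e2)
base=onz("top",zt(363,161),.008);base2=onz("scene",zs(207,312),.008);print("base",base,base2)
d=(ball-tip)[:2];print("yaw",np.arctan2(d[1],d[0]),np.linalg.norm(d))
# elbow & bar end
print("elbow scene nose bottom at tip xy", onz("scene",zs(264,197),.154))
# planes for tip
print("tip on .223",onz("top",zt(391,207),.221),onz("scene",zs(272,121),.221))
print("ball on .24",onz("top",zt(424,100),.241),onz("scene",zs(229,62),.241))
for n in("top","scene"):
    im=cv2.imread(f"pics/{n}0.png");hsv=cv2.cvtColor(im,cv2.COLOR_BGR2HSV)
    m=cv2.inRange(hsv,(22,140,120),(35,255,255))
    c=max(cv2.findContours(m,0,2)[0],key=cv2.contourArea)
# eye corners
E1=[("top",zt(214,345)),("top",zt(279,328)),("top",zt(298,405)),("top",zt(230,418)),]
for n,u in E1:print(n,onz(n,u,.0125))
for u in[(235,468),(265,430),(330,455),(303,500)]:print("scene",onz("scene",zs(*u),.0125))
B=[(247,409),(288,404),(321,516),(280,527)]
P=[onz("top",zt(*u),.02) for u in B];print(np.array(P))
ax=(P[0]+P[1]-P[2]-P[3]);print("key yaw",np.arctan2(ax[1],ax[0]),"centre",np.mean(P,0),np.linalg.norm(ax)/2)
E
```

```text
ball [0.6974 0.0402 0.2306] 0.0013734610330536606
tip [0.6421 0.0567 0.2209] 0.00064876405689431
base [0.6975 0.0423 0.008 ] [0.6941 0.0458 0.008 ]
yaw -0.2900055691322917 0.057680380507544
elbow scene nose bottom at tip xy [0.6456 0.0516 0.154 ]
tip on .223 [0.6424 0.0569 0.221 ] [0.6418 0.0566 0.221 ]
ball on .24 [0.696  0.0425 0.241 ] [0.6864 0.0515 0.241 ]
top [0.5718 0.1431 0.0125]
top [0.5836 0.0997 0.0125]
top [0.5327 0.0872 0.0125]
top [0.5236 0.1323 0.0125]
scene [0.5698 0.1444 0.0125]
scene [0.5797 0.104  0.0125]
scene [0.5341 0.0874 0.0125]
scene [0.5202 0.1306 0.0125]
[[0.5299 0.1214 0.02  ]
 [0.5335 0.0944 0.02  ]
 [0.4611 0.0731 0.02  ]
 [0.4536 0.0998 0.02  ]]
key yaw 0.2814127075342275 centre [0.4945 0.0972 0.02  ] 0.077338245565515
```

```bash
python3 - <<'E'
from h import *
a=cv2.imread("pics/top0.png");b=cv2.imread("pics/scene0.png")
cv2.imwrite("pics/zt2.png",cv2.resize(a[110:330,340:512],None,fx=2.7,fy=2.7,interpolation=cv2.INTER_CUBIC))
cv2.imwrite("pics/zs2.png",cv2.resize(b[0:220,330:512],None,fx=2.7,fy=2.7,interpolation=cv2.INTER_CUBIC))
for n in("top","scene"):
    V=camera_info(n)["view"];print(n,-V[:3,:3].T@V[:3,3])
for u in [(348,160),(422,197)]:print(onz("scene",u,0))
print(onz("top",(205,187),0),onz("scene",(200,258),0))
E
```

```text
top [0.5582 0.1744 0.9743]
scene [0.1887 0.6126 0.736 ]
[ 0.6651 -0.1406  0.    ]
[ 0.4522 -0.1663  0.    ]
[0.6706 0.3496 0.    ] [0.6713 0.3527 0.    ]
```

View pics/zt2.png

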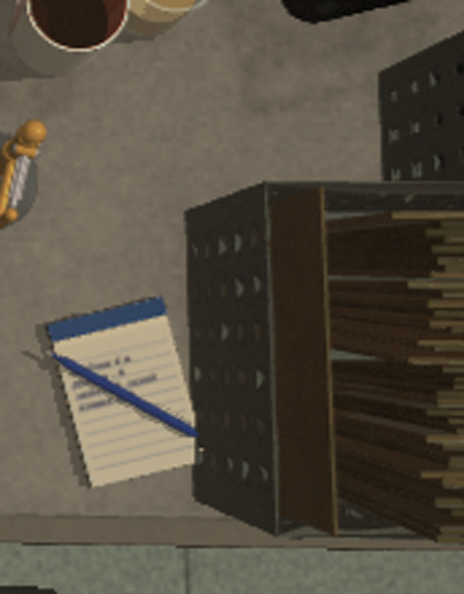

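View pics/zs2.png

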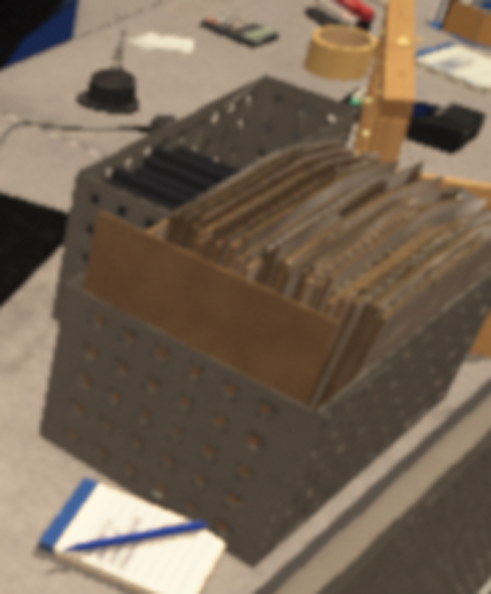

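Request:
{"method": "arm_command", "body": {
  "steps": [
    {"slide":[0,0,0.05],"twist":0},
    {"slide":[0,0,0.1],"twist":0},
    {"slide":[0.01,0.03,0.14],"twist":0},
    {"slide":[0.03,0.06,0.17],"twist":0},
    {"slide":[0.05,0.1,0.19],"twist":0},
    {"slide":[0.07,0.14,0.19],"twist":-0.02},
    {"slide":[0.09,0.18,0.19],"twist":-0.04},
    {"slide":[0.115,0.22,0.19],"twist":-0.06},
    {"slide":[0.14,0.26,0.19],"twist":-0.08},
    {"slide":[0.165,0.3,0.19],"twist":-0.08},
    {"slide":[0.185,0.345,0.19],"twist":-0.08},
    {"slide":[0.205,0.39,0.19],"twist":-0.08},
    {"slide":[0.225,0.435,0.19],"twist":-0.08},
    {"slide":[0.24,0.48,0.19],"twist":-0.08},
    {"slide":[0.255,0.525,0.19],"twist":-0.08},
    {"slide":[0.265,0.57,0.19],"twist":-0.08},
    {"slide":[0.273,0.615,0.17],"twist":-0.08},
    {"slide":[0.277,0.657,0.15],"twist":-0.08},
    {"slide":[0.277,0.657,0.1],"twist":-0.08},
    {"slide":[0.277,0.657,0.05],"twist":-0.08}
  ],
  "gripper": 0.0878
}}

```text
clock: 2.15
tool_pos: [0.4899, 0.0978, 0.4538]
eef_rot: [[0.959, 0.282, 0.003], [0.282, -0.959, 0.0], [0.003, 0.0, -1.0]]
ft_force: [0.2, -0.2, -0.9]
finger_gap: 1.004
```

Now a wrist look to refine the key position.

```bash
cat >> h.py <<'E'
def wray(s,uv):
    c=camera_info("wrist");H=c["hand_eye"];R=s["eef_rot"];p=s["tool_pos"]
    o=p+R@H[:3,3];d=R@H[:3,:3]@np.linalg.inv(c["K"])@np.array([uv[0],uv[1],1.]);return o,d/np.linalg.norm(d)
def wonz(s,uv,z):
    o,d=wray(s,uv);return o+d*(z-o[2])/d[2]
E
python3 - <<'E'
from h import *
s=get_state();im=camera("wrist");cv2.imwrite("pics/w1.png",im)
hsv=cv2.cvtColor(im,cv2.COLOR_BGR2HSV)
m=cv2.inRange(hsv,(22,140,120),(35,255,255))
m=cv2.morphologyEx(m,cv2.MORPH_CLOSE,np.ones((9,9)))
c=max(cv2.findContours(m,0,2)[0],key=cv2.contourArea);r=cv2.minAreaRect(c);print(r)
P=np.array([wonz(s,u,.018) for u in cv2.boxPoints(r)]);print(P,P.mean(0))
E
```

```text
((259.0, 154.5), (57.0, 20.0), 90.0)
[[0.5245 0.121  0.018 ]
 [0.5317 0.0965 0.018 ]
 [0.4598 0.0746 0.018 ]
 [0.4522 0.1003 0.018 ]] [0.4921 0.0981 0.018 ]
```

View pics/w1.png

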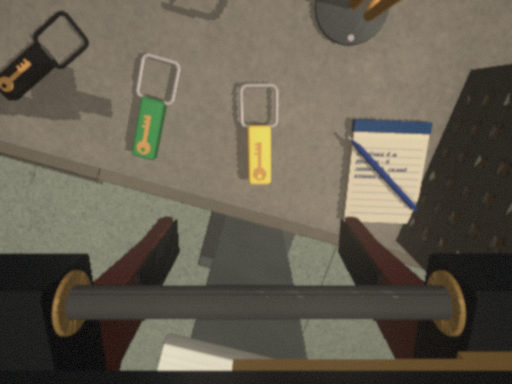

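Request:
{"method": "arm_command", "body": {
  "steps": [
    {"slide":[0.001,0,-0.05]},
    {"slide":[0.001,0,-0.1]},
    {"slide":[0.001,0,-0.15]},
    {"slide":[0.001,0,-0.2]},
    {"slide":[0.001,0,-0.235]},
    {"slide":[0.001,0,-0.255]},
    {"slide":[0.001,0,-0.265]},
    {"slide":[0.001,0,-0.268]},
    {"slide":[0.001,0,-0.268]},
    {"slide":[0.001,0,-0.268]}
  ]
}}

```text
invalid input at $.steps[0]: expected keys slide, twist
```

Request:
{"method": "arm_command", "body": {
  "steps": [
    {"slide":[0,0,0]},
    {"slide":[0,0,0]},
    {"slide":[0,0,0]},
    {"slide":[0,0,0]},
    {"slide":[0,0,0]},
    {"slide":[0,0,0]},
    {"slide":[0,0,0]},
    {"slide":[0,0,0]},
    {"slide":[0,0,0]},
    {"slide":[0,0,0]}
  ],
  "gripper": 0.01,
  "squeeze": 50
}}

```text
invalid input at $.steps[0]: expected keys slide, twist
```

Request:
{"method": "arm_command", "body": {
  "steps": [
    {"slide":[0.001,0,-0.05],"twist":0},
    {"slide":[0.001,0,-0.1],"twist":0},
    {"slide":[0.001,0,-0.15],"twist":0},
    {"slide":[0.001,0,-0.2],"twist":0},
    {"slide":[0.001,0,-0.235],"twist":0},
    {"slide":[0.001,0,-0.255],"twist":0},
    {"slide":[0.001,0,-0.265],"twist":0},
    {"slide":[0.001,0,-0.268],"twist":0},
    {"slide":[0.001,0,-0.268],"twist":0},
    {"slide":[0.001,0,-0.268],"twist":0}
  ]
}}

```text
clock: 3.2
tool_pos: [0.4917, 0.0961, 0.1879]
eef_rot: [[0.96, 0.279, 0.002], [0.279, -0.96, 0.0], [0.002, 0.0, -1.0]]
ft_force: [0.6, -0.3, -0.1]
finger_gap: 1.001
```

Request:
{"method": "arm_command", "body": {
  "steps": [
    {"slide":[0,0,-0.003],"twist":0},
    {"slide":[0,0,-0.003],"twist":0},
    {"slide":[0,0,-0.003],"twist":0}
  ]
}}

```text
clock: 3.5
tool_pos: [0.491, 0.0961, 0.184]
eef_rot: [[0.96, 0.279, 0.001], [0.279, -0.96, 0.0], [0.001, 0.0, -1.0]]
ft_force: [-0.3, -0.0, 1.0]
finger_gap: 1.0
```

Request:
{"method": "arm_command", "body": {
  "steps": [
    {"slide":[0,0,0],"twist":0},
    {"slide":[0,0,0],"twist":0},
    {"slide":[0,0,0],"twist":0},
    {"slide":[0,0,0],"twist":0},
    {"slide":[0,0,0],"twist":0},
    {"slide":[0,0,0],"twist":0},
    {"slide":[0,0,0],"twist":0},
    {"slide":[0,0,0],"twist":0},
    {"slide":[0,0,0],"twist":0},
    {"slide":[0,0,0],"twist":0}
  ],
  "gripper": 0.01,
  "squeeze": 50
}}

```text
clock: 4.5
tool_pos: [0.4909, 0.096, 0.1836]
eef_rot: [[0.96, 0.279, -0.0], [0.279, -0.96, 0.0], [-0.0, -0.0, -1.0]]
ft_force: [0.3, -0.6, -0.5]
finger_gap: 0.341
```

Request:
{"method": "arm_command", "body": {
  "steps": [
    {"slide":[0,0,0.03],"twist":0},
    {"slide":[0,0,0.07],"twist":0},
    {"slide":[0,0,0.12],"twist":0},
    {"slide":[0,0,0.17],"twist":0},
    {"slide":[0,0,0.22],"twist":-0.1},
    {"slide":[0,0,0.26],"twist":-0.2},
    {"slide":[0,0,0.28],"twist":-0.3},
    {"slide":[0.02,0,0.28],"twist":-0.4},
    {"slide":[0.05,-0.01,0.28],"twist":-0.5},
    {"slide":[0.075,-0.02,0.28],"twist":-0.558},
    {"slide":[0.087,-0.02,0.28],"twist":-0.558},
    {"slide":[0.087,-0.02,0.28],"twist":-0.558},
    {"slide":[0.087,-0.02,0.28],"twist":-0.558},
    {"slide":[0.087,-0.02,0.28],"twist":-0.558}
  ]
}}

```text
clock: 5.9
tool_pos: [0.5767, 0.0765, 0.4635]
eef_rot: [[0.963, -0.271, -0.001], [-0.271, -0.963, 0.0], [-0.001, 0.0, -1.0]]
ft_force: [-0.8, -0.1, -0.5]
finger_gap: 0.342
```

```bash
python3 - <<'E'
from h import *
s=get_state();print(s['tool_pos'],s['eef_rot'])
for n in("wrist","scene","top"):
    im=camera(n);cv2.imwrite(f"pics/{n}2.png",im)
a=cv2.imread("pics/top2.png");b=cv2.imread("pics/scene2.png")
cv2.imwrite("pics/zt3.png",cv2.resize(a[120:290,250:400],None,fx=3.4,fy=3.4,interpolation=cv2.INTER_CUBIC))
cv2.imwrite("pics/zs3.png",cv2.resize(b[50:230,230:410],None,fx=3.3,fy=3.3,interpolation=cv2.INTER_CUBIC))
E
```

```text
[0.5767 0.0765 0.4635] [[ 0.9627 -0.2705 -0.0013]
 [-0.2705 -0.9627  0.0003]
 [-0.0013  0.0001 -1.    ]]
```

View pics/wrist2.png

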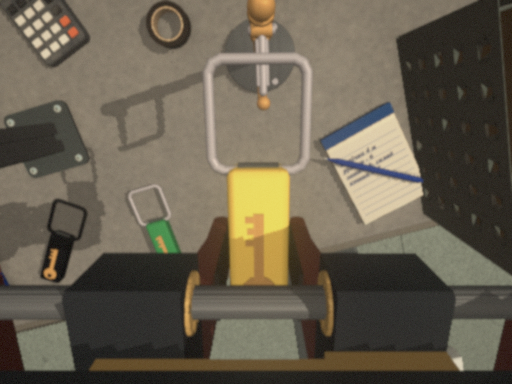

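View pics/zt3.png

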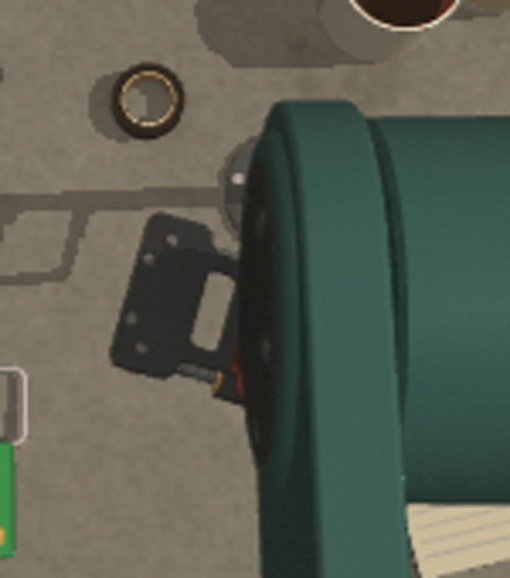

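View pics/zs3.png

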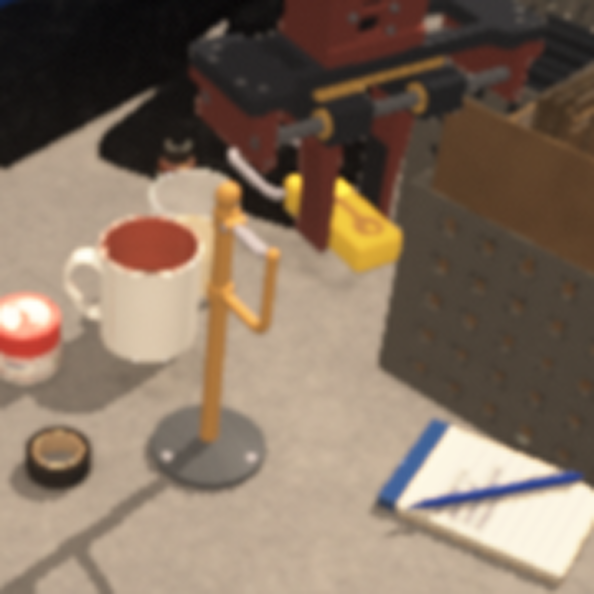

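```bash
python3 - <<'E'
from h import *
s=get_state();p=s['tool_pos'];R=s['eef_rot']
t=lambda P:R.T@(P-p)
for n,u,z in(("bar",(258.5,59),.29),("barL",(215,59),.29),("barR",(303,59),.29),("inner end",(258,166),.29),("tip",(264,102),.219),("ball",(261.5,10),.236),("ballnom",(261.5,10),.241),("gate@nose",(263,88),.215),("base",(258,57),.006)):
    P=wonz(s,u,z);print(n,P,t(P))
E
```

```text
bar [0.6626 0.0529 0.29  ] [ 0.0887 -0.0005  0.1738]
barL [0.6679 0.0716 0.29  ] [ 0.0887 -0.0199  0.1738]
barR [0.6572 0.0337 0.29  ] [0.0887 0.0194 0.1738]
inner end [0.6157 0.0663 0.29  ] [ 0.0399 -0.0007  0.1738]
tip [0.6431 0.0545 0.219 ] [0.0695 0.0033 0.2448]
ball [0.6937 0.0423 0.236 ] [0.1215 0.0013 0.2278]
ballnom [0.6925 0.0427 0.241 ] [0.1203 0.0012 0.2228]
gate@nose [0.6521 0.0526 0.215 ] [0.0787 0.0026 0.2488]
base [0.6958 0.0442 0.006 ] [ 0.1231 -0.0011  0.4578]
```

Request:
{"method": "arm_command", "body": {
  "steps": [
    {"slide":[0,-0.002,-0.02],"twist":0},
    {"slide":[0,-0.002,-0.04],"twist":0},
    {"slide":[0,-0.002,-0.055],"twist":0},
    {"slide":[0,-0.002,-0.065],"twist":0},
    {"slide":[0,-0.002,-0.072],"twist":0},
    {"slide":[0,-0.002,-0.079],"twist":0},
    {"slide":[0,-0.002,-0.086],"twist":0},
    {"slide":[0,-0.002,-0.093],"twist":0},
    {"slide":[0,-0.002,-0.1],"twist":0},
    {"slide":[0,-0.002,-0.106],"twist":0},
    {"slide":[0,-0.002,-0.112],"twist":0},
    {"slide":[0,-0.002,-0.118],"twist":0},
    {"slide":[0,-0.002,-0.122],"twist":0},
    {"slide":[0,-0.002,-0.124],"twist":0},
    {"slide":[0,-0.002,-0.124],"twist":0},
    {"slide":[0,-0.002,-0.124],"twist":0}
  ]
}}

```text
clock: 7.65
tool_pos: [0.578, 0.0741, 0.3397]
eef_rot: [[0.962, -0.272, 0.0], [-0.272, -0.962, 0.0], [0.0, -0.0, -1.0]]
ft_force: [0.7, 0.4, -0.8]
finger_gap: 0.336
```

```bash
python3 - <<'E'
from h import *
for n in("wrist","scene"):
    im=camera(n);cv2.imwrite(f"pics/{n}3.png",im)
b=cv2.imread("pics/scene3.png")
cv2.imwrite("pics/zs4.png",cv2.resize(b[60:180,250:400],None,fx=4.5,fy=4.5,interpolation=cv2.INTER_CUBIC))
E
```

```text
(no output)
```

View pics/wrist3.png

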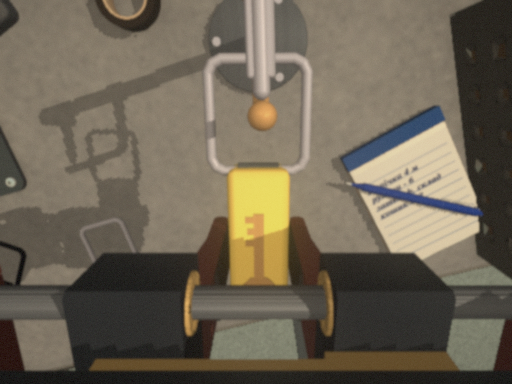

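View pics/zs4.png

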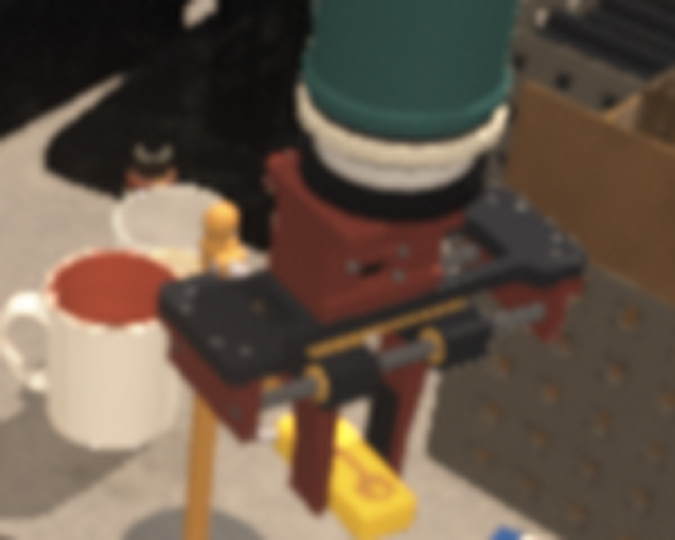

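Request:
{"method": "arm_command", "body": {
  "steps": [
    {"slide":[0,0,-0.002],"twist":0},
    {"slide":[0,0,-0.002],"twist":0},
    {"slide":[0,0,-0.002],"twist":0},
    {"slide":[0,0,-0.002],"twist":0},
    {"slide":[0,0,-0.002],"twist":0},
    {"slide":[0,0,-0.002],"twist":0},
    {"slide":[0,0,-0.002],"twist":0},
    {"slide":[0,0,-0.002],"twist":0},
    {"slide":[0,0,-0.002],"twist":0},
    {"slide":[0,0,-0.002],"twist":0}
  ],
  "gripper": 0.0878
}}

```text
clock: 8.75
tool_pos: [0.5779, 0.0741, 0.3376]
eef_rot: [[0.962, -0.272, 0.0], [-0.272, -0.962, 0.0], [0.0, -0.0, -1.0]]
ft_force: [0.1, 0.1, 0.7]
finger_gap: 0.997
```

Request:
{"method": "arm_command", "body": {
  "steps": [
    {"slide":[0,0,0.02],"twist":0},
    {"slide":[0,0,0.05],"twist":0},
    {"slide":[0,0,0.09],"twist":0},
    {"slide":[0,0,0.13],"twist":0},
    {"slide":[-0.02,0,0.16],"twist":0},
    {"slide":[-0.06,0,0.18],"twist":0},
    {"slide":[-0.1,0,0.2],"twist":0},
    {"slide":[-0.1,0,0.2],"twist":0},
    {"slide":[-0.1,0,0.2],"twist":0},
    {"slide":[-0.1,0,0.2],"twist":0}
  ]
}}

```text
clock: 9.75
tool_pos: [0.4786, 0.074, 0.5371]
eef_rot: [[0.962, -0.272, -0.0], [-0.272, -0.962, 0.0], [-0.0, -0.0, -1.0]]
ft_force: [-1.0, 0.6, 0.1]
finger_gap: 0.998
```

```bash
python3 - <<'E'
from h import *
s=get_state();print(s['clock'],s['finger_gap'],s['tool_pos'],s['ft_force'])
for n in("wrist","scene"):
    im=camera(n);cv2.imwrite(f"pics/{n}4.png",im)
b=cv2.imread("pics/scene4.png")
cv2.imwrite("pics/zs5.png",cv2.resize(b[80:220,250:380],None,fx=4.2,fy=4.2,interpolation=cv2.INTER_CUBIC))
E
```

```text
9.75 0.9976537688207527 [0.4786 0.074  0.5371] [-0.9789  0.6307  0.1108]
```

View pics/wrist4.png

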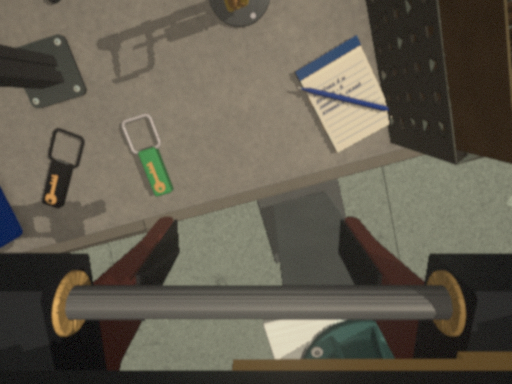

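View pics/zs5.png

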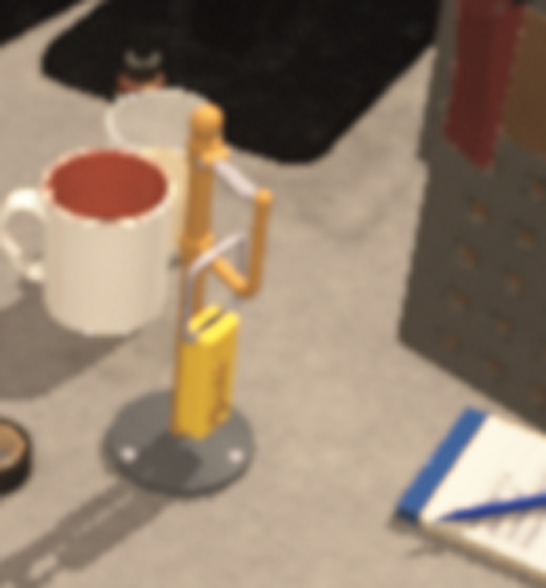

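Request:
{"method": "arm_command", "body": {
  "steps": [
    {"slide":[0,0,0],"twist":0},
    {"slide":[0,0,0],"twist":0},
    {"slide":[0,0,0],"twist":0},
    {"slide":[0,0,0],"twist":0},
    {"slide":[0,0,0],"twist":0},
    {"slide":[0,0,0],"twist":0},
    {"slide":[0,0,0],"twist":0},
    {"slide":[0,0,0],"twist":0},
    {"slide":[0,0,0],"twist":0},
    {"slide":[0,0,0],"twist":0},
    {"slide":[0,0,0],"twist":0},
    {"slide":[0,0,0],"twist":0},
    {"slide":[0,0,0],"twist":0},
    {"slide":[0,0,0],"twist":0},
    {"slide":[0,0,0],"twist":0}
  ]
}}

```text
clock: 11.35
tool_pos: [0.4779, 0.0741, 0.5376]
eef_rot: [[0.962, -0.272, -0.0], [-0.272, -0.962, 0.0], [-0.0, -0.0, -1.0]]
ft_force: [0.0, 0.2, 1.4]
finger_gap: 1.002
```

```bash
python3 - <<'E'
from h import *
b=camera("scene")
cv2.imwrite("pics/zs6.png",cv2.resize(b[80:220,250:380],None,fx=4.2,fy=4.2,interpolation=cv2.INTER_CUBIC))
E
```

```text
(no output)
```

View pics/zs6.png

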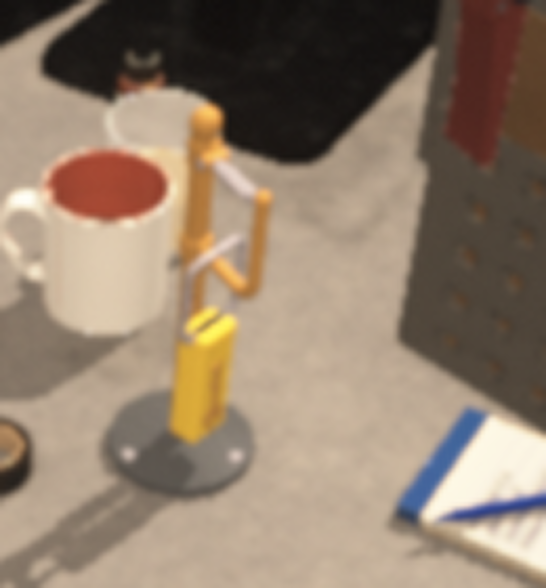

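The picture shows the yellow paddle hanging from the hook's bar inside the throat. The gate is level and closed above it, between about (220,165) and (260,200).

```bash
python3 -c "
from station import *
print(hand_in())"
```

```text
the job is handed in; nothing more can be done
None
```

I put the yellow paddle on the snap hook and handed the job in at about 11.4 s of the 48 s allowed. I gripped the block, pushed the eye level over the nose and down past the gate to a bar height of about 166 mm, let go and backed off.

- **Before release:** the wrist picture showed the gate shut above the end bar, with the eye still level.
- **After release:** two scene pictures 1.6 s apart showed the paddle hanging from the hook with the gate closed and only a slight swing. The gripper was open and clear of everything, and the green paddle had not been moved.

No check failed. The camera estimates of the hook's position differed by about 2–5 mm, and I worked from values between them. The ball on top of the post came out about 10 mm low from the two views, so I did not use that height.

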